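# Index the swivel mirror to its next notch

### The job

The shaving mirror on the vanity is locked by a spring pin in the first notch of its foot. Pull the ring up to free the pin, swing the mirror counter-clockwise (seen from above) to the next notch, and let go so that the pin springs fully home there. Do not force the pin sideways against the metal, do not touch the mirror itself, and leave the toiletries where they stand.

Things in the scene. Friction and masses are not known exactly. Their poses are not given: they have to be found in the camera images.
- foot: dark steel foot of the swivel mirror: fixed disc, 250 mm diameter, 12 mm high; origin under its centre, on the vertical swivel axis; x axis points to the first notch. On it lies a steel track, a curved rail 89 to 111 mm from the axis, top 24 mm above the counter, with two notches, each 13 mm wide and cut right through: the first at angle 0, the next counter-clockwise (from above)
- pivot (a point): point on the swivel axis at the top of the foot's disc, 12 mm above the counter. The second notch, in a piece clamped on by hand (0.4 mm higher than the rest of the track), lies anywhere from 0.64 to 0.96 rad counter-clockwise of the first; its place is not measured and must be found by eye or feel
- swivel (a joint): turn (rad) of the swivel bar, counter-clockwise from above; 0 in the first notch, stop at 1.16. Aluminium bar 235 x 34 mm, top 40 mm above the counter, ring on one end, mirror on the other. It turns with 1 to 2 N at the ring, plus 1 to 2 N while the pin drags on the track, and stays where it is left
- ring (a point): centre of the upright steel pull ring, 100 mm from the axis, 80 mm above the counter when the pin is home. 40 mm outer, 20 mm inner diameter, 10 mm round bar; x axis: away from the swivel axis; y: across the ring, its 10 mm thickness, to be pinched; z up. Below it is a 26 mm wide bushing, top 52 mm above the counter
- plunger (a joint): lift (m) of ring and pin: 0 = pin fully home in a notch (10 mm deep), about 0.010 = pin tip on top of the track, 0.018 = stop. A spring pushes it down with 7 N at 0, rising by 0.5 N per mm. Let go off a notch, the pin rides on the track, and drops home by itself when it comes over a notch
- pin: the steel locking pin under the ring, 10 mm diameter with a round tip, moving with the ring; origin on its axis, 40 mm above the counter when home; 26 mm from there to the tip. It stands force sideways up to 40 N
- mirror: round two-sided mirror in a dark steel rim, 140 mm diameter, 12 mm thick, upright with a slight lean on a post at the other end of the bar, 100 mm from the axis across from the ring; origin at the top of the post, 85 mm above the counter; the mirror reaches from 83 to 223 mm above the counter
- tumbler: white ceramic tumbler, 72 mm wide, 95 mm high, a bystander; origin under its centre
- dispenser: amber glass bottle with black cap, 64 mm wide, 150 mm high, a bystander; origin under its centre
- jar: white ceramic jar with wooden cap, 70 mm wide, 60 mm high, a bystander; origin under its centre

How it is judged:
On the way, in this order (a step that is already met when the one before it is completed fails the run):
1. the ring is pulled up until the pin is out of the first notch (value of joint plunger above 0.0085 m and value of joint swivel below 0.2 rad), for 0.05 s.
2. the mirror is swung away from the first notch with the pin clear (value of joint plunger above 0.0085 m and value of joint swivel above 0.22 rad), for 0.05 s.
3. the pin has sprung home in the next notch (value of joint plunger below 0.002 m and value of joint swivel between 0.58 and 1.02 rad), for 0.2 s.
At the end, for the whole second after the job is handed in: The pin is home in the second notch (lift under 2 mm, swivel angle between 0.58 and 1.02 rad, where only that notch lies), the mirror at rest (all of step 3 and velocity of joint swivel between -0.05 and 0.05 rad/s); the robot touches nothing.
It fails at once if the pin is forced against the foot or its track with more than 40 N (contact force between pin and foot above 40 N).
It fails at once if the robot touches the mirror (over 1 N) (contact force between any of the arm, the fingers and mirror above 1 N).
It fails at once if a toiletry is moved by more than 20 mm (distance of any of tumbler, dispenser, jar from where it was at the start of the episode above 0.02 m).
It also fails if it takes over 42 s, if anything falls off the work surface, if the arm or the gripper's body presses on something with over 40 N, if the wrist force passes 120 N, or if a joint passes its speed limit or range.

### The arm

A 6-joint arm with a two-finger parallel gripper is mounted at the origin on the work surface. World frame = base frame: x ahead of the robot, y to its left, z up, the work surface at z = 0. Lengths are in m, angles in rad, forces in N, time in s.
With the tool pointing down it reaches from about 0.325 to 0.75 m from the base axis. Payload 7.6 kg.
Tool frame: the origin (TCP) lies at the very end of the fingers, on their centre line; the grasp point (between the pads) lies 19 mm behind it; z points along the fingers, y is the line along which they close (so a half turn about z gives the same grasp; the last joint's range is limited). The gripper opens to 85 mm and grips with 20 to 120 N. Pads are 22 mm wide; open, the fingers measure 114 mm over their backs; the gripper's body (76 mm by 85 mm) begins 54 mm behind the grasp point. The pads swing forward as they close: fully open they stand 13 mm farther back than shut.
Start: joints at [-1.291, 0.052, 1.401, -0, 1.689, -0.07], TCP at [0.18, -0.493, 0.231] pointing down, gripper open.
Joint ranges: [-2.9, 2.9], [-0.91, 2.17], [0.12, 2.37], [-1.06, 4.2], [0.26, 2.73], [-2.93, 2.93]. Speed limits (rad/s): [2.57, 2.57, 3.01, 3.14, 3.14, 3.14].

### API

Orientations are given as a unit quaternion [w, x, y, z].
In Python, from cell import manip gives the robot as it stands.
- The arm moves only by the tool run_rows, called after ">>>" by a JSON object that holds its "fn" and its "kwargs". Schema: {"type":"object","properties":{"increments":{"type":"array","items":{"type":"array","items":{"type":"number"},"minItems":7,"maxItems":7},"minItems":1,"maxItems":5},"grip_force":{"type":"number"},"only":{"type":"string"},"quiet":{"type":"boolean"},"lines":{"type":"string"}},"required":["increments"],"additionalProperties":false}. increments is a list of rows, 1 to 5 of them, each of 7 numbers: a rotation vector rx, ry, rz in shares of 90 degrees (1.0 is 90 degrees), then dx, dy, dz in a scale on which 1.0 is 1 m, then the finger opening in m; each row is the pose to reach, as a shift and turn from the pose commanded when the call began, along the tool's axes at that moment; what a row does not reach only later rows make up. A row lasts 1/10 s, in which the tool goes at most 0.05 m and 0.15 rad, less where a joint would pass 70% of its speed; a pose out of reach is approached as far as the arm can. The fingers move at their own pace and stop on an object; grip_force is the grip in N (left out, the last holds). Time passes only in rows, so rows that do not move let the fingers close. The tool returns the time, the measured TCP pose, the force, the opening and the grip force at its end. only (a regular expression) keeps the lines of the reply that match it, lines (a string "A,B") keeps lines A to B, and quiet returns only ok. A shift or turn number past 1, either way, is cut back to 1. Input that does not fit is refused with a message, and nothing moves.
- manip.sense(): the state, without advancing time (a new reading comes with each control period).
- manip.camera(name): name is "scene" or "top" or "wrist"; returns the picture (420x560x3 uint8, red, green, blue); there is no depth.
- manip.camera_params(name): a dict with "intrinsics" (3x3 intrinsics, pixels), "camera_from_world" (4x4, takes a point from world to camera coordinates). Camera axes: x right, y up, looking along -z (the intrinsics and any distortion apply to the point x, -y, -z); pixel columns grow to the right and rows downward; lengths in m; the calibration is good to about 2 mm. The wrist camera is an equidistant fisheye: a pixel r from the principal point sees the ray r / f radians off the axis. A picture is of the moment at which its call begins: read the wrist's pose just before it. camera_params takes no time and is no camera call; for the wrist camera it gives the pose at the moment of the call.
- manip.close_job(): hands the job in; it is judged then, once.
Trained networks look in the newest picture that a camera, given by its name, has taken for a name from the list of things; names that differ only in an ending like _2 or _b are one class to them, and where a whole thing is asked for, a point or a joint stands for the part that bears it (a point fixed in the world has none). Each returns a list of dicts, best first, with "p" (0 to 1); they miss things now and then, are a little off and sometimes report something else, mostly with a low value. They report only what shows in the picture. A call takes as long as a camera call.
- manip.cut_out(camera, target): "pixels" (420x560 bool, what is visible of it) and "extent" ([centre column, centre row, width, height] in pixels, round what is visible of it).
- manip.place_of(camera, target): "centre" ([row, column] in pixels: a listed point, or the origin of a listed thing).
The state is a dict: "clock": time; "q": joint angles; "joint_vel": joint speeds; "effort": joint torques, N m; "ee_pos": TCP position; "orientation": TCP orientation; "wrist_force": force on the tool from outside, world axes, zero at the start; "torque": the same for the moment, N m; "gripper_width": finger opening in m; "grip_force": force on a finger pad.
Only numpy, scipy, OpenCV 4.12 (cv2) and the standard library are available. Lean on these libraries where they do the work, as an engineer would, in place of code of your own. Each camera call takes 0.05 s, during which the arm holds its last target. There are 200 camera calls.

## Working session

There is one attempt and no reset: what is moved stays moved. The work goes in short steps, Python scripts to look and compute and a tool call to move; the robot and the scene stay as the last step left them, time stands still between calls to the robot, and variables do not carry over. Pictures are saved under pics/ and viewed, at most 10 in all, crops included, and the job is handed in when it is done.

```bash
ls; mkdir -p pics; cat > h.py <<'E'
import numpy as np, cv2
from cell import manip
def ray(cam,rc):
    P=manip.camera_params(cam);K=np.array(P["intrinsics"]);T=np.array(P["camera_from_world"])
    r,c=rc;x=(c-K[0,2])/K[0,0];y=(r-K[1,2])/K[1,1]
    if cam=="wrist":
        t=np.hypot(x,y);s=np.sin(t)/max(t,1e-9);d=np.array([x*s,y*s,np.cos(t)])
    else: d=np.array([x,y,1.])
    d=d*[1,-1,-1];R=T[:3,:3];o=-R.T@T[:3,3];d=R.T@d
    return o,d/np.linalg.norm(d)
def atz(cam,rc,z):
    o,d=ray(cam,rc);return o+d*(z-o[2])/d[2]
def proj(cam,p):
    P=manip.camera_params(cam);K=np.array(P["intrinsics"]);T=np.array(P["camera_from_world"])
    v=(T[:3,:3]@p+T[:3,3])*[1,-1,-1]
    if cam=="wrist":
        r=np.hypot(v[0],v[1]);t=np.arctan2(r,v[2]);x,y=v[:2]/max(r,1e-9)*t
    else: x,y=v[:2]/v[2]
    return np.array([K[1,1]*y+K[1,2],K[0,0]*x+K[0,2]])
E
python3 - <<'E'
from h import *
np.set_printoptions(precision=4,suppress=True)
Z=dict(foot=0,pivot=.012,ring=.08,pin=.04,mirror=.085,tumbler=0,dispenser=0,jar=0)
for c in ["scene","top","wrist"]:
    cv2.imwrite(f"pics/{c}.png",manip.camera(c)[:,:,::-1])
    for n in Z:
        for d in manip.place_of(c,n)[:2]: print(c,n,round(d["p"],2),np.array(d["centre"]),atz(c,d["centre"],Z[n]))
s=manip.sense();print(s["clock"],s["ee_pos"],s["orientation"],s["wrist_force"])
im=np.hstack([cv2.imread("pics/top.png"),cv2.imread("pics/scene.png")])
cv2.imwrite("pics/both.png",cv2.resize(im,(800,300)))
E
```

```text
pics
scene foot 0.68 [217.1 316. ] [ 0.5902  0.0682 -0.    ]
scene pivot 0.79 [209.1 323.2] [0.5992 0.0936 0.012 ]
scene ring 0.69 [214.8 318.3] [0.6191 0.0089 0.08  ]
scene mirror 0.88 [177.2 357.8] [0.657  0.1771 0.085 ]
scene tumbler 0.73 [314.6 294.5] [ 0.6706 -0.2203  0.    ]
scene dispenser 0.95 [279.4 180.8] [ 0.3894 -0.2641  0.    ]
scene jar 0.89 [325.5 210. ] [ 0.52   -0.3302  0.    ]
top pivot 0.73 [180.8 221.1] [0.5911 0.0856 0.012 ]
top pivot 0.48 [271.3 384.2] [ 0.3942 -0.2562  0.012 ]
top ring 0.66 [202.9 256.6] [0.5349 0.0075 0.08  ]
top mirror 0.83 [145.5 170.4] [0.6492 0.174  0.085 ]
top tumbler 0.87 [145.7 360.1] [ 0.6672 -0.2168  0.    ]
top dispenser 0.87 [272.9 386.5] [ 0.3899 -0.2644  0.    ]
1.35 [ 0.1799 -0.4932  0.2313] [0.0001 0.9847 0.174  0.    ] [-0.2115 -0.2215 -0.9169]
```

View pics/top.png

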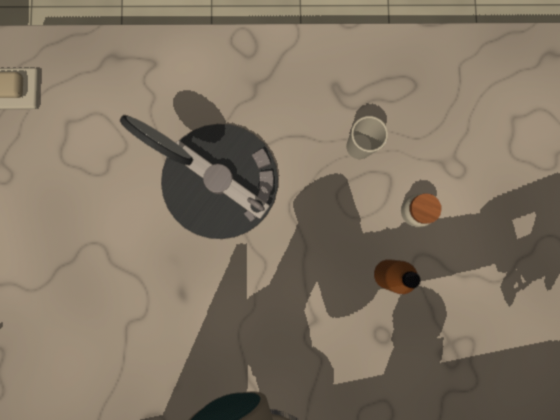

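View pics/scene.png

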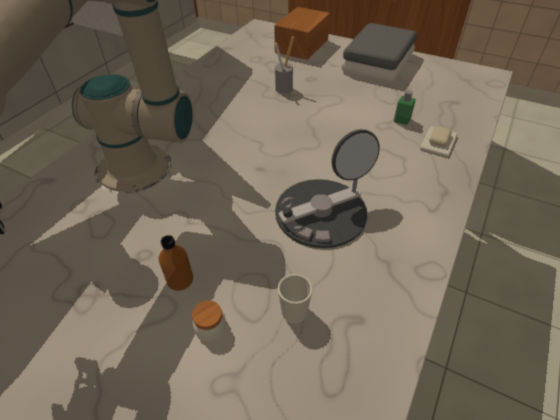

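The top view shows the foot at about (220,181), the ring end at (257,207) and the mirror at (155,140). Track pieces run up the right side of the disc. In the scene view the foot is at (320,212) and the ring at (288,208). I'll zoom in on both.

```bash
python3 - <<'E'
from h import *
np.set_printoptions(precision=4,suppress=True)
a=cv2.imread("pics/top.png")[115:250,150:290];b=cv2.imread("pics/scene.png")[170:250,265:380]
a=cv2.resize(a,(560,540),interpolation=cv2.INTER_CUBIC);b=cv2.resize(b,None,fx=2,fy=2)
cv2.imwrite("pics/z.png",np.clip(cv2.convertScaleAbs(a,alpha=1.4),0,255))
# foot ellipse centre from cut_out outline
m=[d for d in manip.cut_out("top","foot")][:1]
for d in m: print(d["p"],d["extent"])
r=manip.cut_out("top","ring")[:2]
for d in r: print(d["p"],d["extent"])
# foot circle by fit: edge points visible
P=manip.camera_params("top");T=np.array(P["camera_from_world"]);print("cam",-T[:3,:3].T@T[:3,3])
px=m[0]["pixels"].astype(np.uint8)
cs=max(cv2.findContours(px,0,1)[0],key=cv2.contourArea)[:,0,:]
h=cv2.convexHull(cs)[:,0,:]
W=np.array([atz("top",(q[1],q[0]),.012)[:2] for q in h])
A=np.c_[2*W,np.ones(len(W))];s=np.linalg.lstsq(A,(W**2).sum(1),rcond=None)[0]
print("foot",s[:2],np.sqrt(s[2]+s[0]**2+s[1]**2))
E
```

```text
0.62 [220.9, 182.4, 118.9, 110.6]
0.67 [254.4, 202.5, 14.5, 16.6]
cam [ 0.4486 -0.0267  0.8311]
foot [0.5921 0.0894] 0.12377918229348106
```

View pics/z.png

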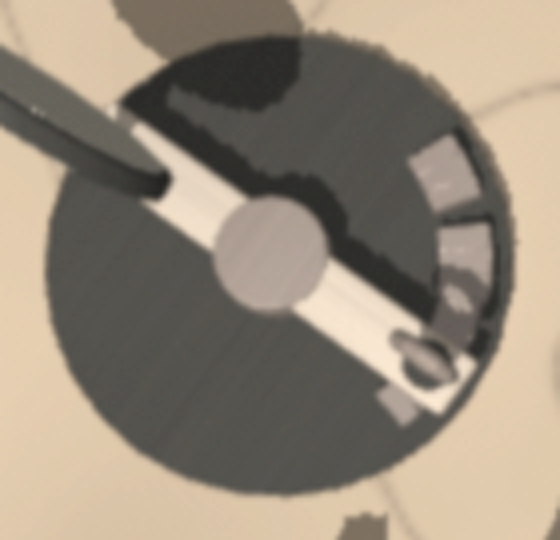

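The zoomed crop shows the second notch as the gap at about (460,216), between the track pieces (447,172) and (467,255). The bar runs from (140,130) to (460,385), with the ring around (425,358).

```bash
python3 - <<'E'
from h import *
np.set_printoptions(precision=4,suppress=True)
f=lambda x,y,z:atz("top",(115+(y+.5)/4-.5,150+(x+.5)/4-.5),z)[:2]
c=np.array([.592,.088]);print("hub",f(271,254,.045),f(271,254,.05))
e1=f(475,362,.04);e2=f(440,412,.04);print("end",(e1+e2)/2,np.linalg.norm(e1-e2))
s1=f(330,262,.04);s2=f(292,314,.04)
print("w",np.linalg.norm(s1-s2))
d=(e1+e2-s1-s2)/2;print("bar ang",np.arctan2(d[1],d[0]),np.arctan2(*((e1-s1)[::-1])),np.arctan2(*((e2-s2)[::-1])))
print("ring ang",np.arctan2(*(np.array([.5349,.0075])-c)[::-1]))
for p in [(437,213),(478,202),(440,227),(490,224),(460,216)]:
    v=f(*p,.024)-c;print(p,np.arctan2(v[1],v[0]),np.linalg.norm(v))
E
```

```text
hub [0.591  0.0887] [0.5901 0.088 ]
end [ 0.5219 -0.0056] 0.03128659053338866
w 0.03311871455894087
bar ang -2.1807404525227816 -2.1907962735041546 -2.1707280559241586
ring ang -2.18774782709056
(437, 213) -1.2958583481184687 0.08671954680677099
(478, 202) -1.30013026192594 0.10910541011889337
(440, 227) -1.3840694111298784 0.08646320351519372
(490, 224) -1.416260209154646 0.11264397594346764
(460, 216) -1.3465129956451463 0.09800919291372429
```

The rows are not in the units I measure in: turns go in shares of 90 degrees. I convert before sending: -0.5 rad / 1.5708 = -0.3183.

>>> {"fn": "run_rows", "kwargs": {"increments": [[0,0,-0.0637,0.041,-0.028,0.006,0.06],[0,0,-0.1273,0.082,-0.057,0.012,0.06],[0,0,-0.191,0.123,-0.085,0.018,0.06],[0,0,-0.2546,0.164,-0.113,0.024,0.06],[0,0,-0.3183,0.205,-0.142,0.03,0.06]], "grip_force": 40}}

```text
clock: 1.95
ee_pos: [0.324, -0.2889, 0.2014]
orientation: [0.0, 0.91, 0.414, 0.0]
wrist_force: [1.0, -0.6, 0.0]
gripper_width: 0.0598
grip_force: 0.0
```

```bash
cat >> h.py <<'E'
from scipy.spatial.transform import Rotation as Ro
C=np.array([.5915,.0882]);A0=-2.183
def delta(p,yaw_y):
    """tool-frame shift and rz to reach TCP p, tool down with y axis at yaw_y"""
    s=manip.sense();w,x,y,z=s["orientation"];R=Ro.from_quat([x,y,z,w])
    d=R.inv().apply(np.array(p)-s["ee_pos"])
    yx,yy=np.cos(yaw_y),np.sin(yaw_y)
    M=np.array([[-yy,yx,0],[yx,yy,0],[0,0,-1]]).T
    if np.linalg.det(M)<0: M[:,0]*=-1
    rv=(R.inv()*Ro.from_matrix(M)).as_rotvec()
    print(np.round(s["clock"],2),"ee",np.round(s["ee_pos"],4),"rv",np.round(rv,3),"d",np.round(d,4),"F",np.round(s["wrist_force"],1),"w",round(s["gripper_width"],4),round(s["grip_force"],1))
def ringp(sw,z):
    return [*(C+.1*np.array([np.cos(A0+sw),np.sin(A0+sw)])),z]
E
python3 -c "
from h import *
delta(ringp(0,.14),A0+np.pi/2)"
```

```text
1.95 ee [ 0.324  -0.2889  0.2014] rv [ 0.001  0.    -0.105] d [ 0.3606 -0.0358  0.0614] F [ 1.  -0.6  0. ] w 0.0598 0.0
```

To row units: -0.105 rad / 1.5708 = -0.0668.

>>> {"fn": "run_rows", "kwargs": {"increments": [[0,0,-0.0668,0.05,-0.005,0,0.06],[0,0,-0.0668,0.1,-0.01,0,0.06],[0,0,-0.0668,0.15,-0.015,0,0.06],[0,0,-0.0668,0.2,-0.02,0.01,0.06],[0,0,-0.0668,0.25,-0.025,0.03,0.06]]}}

```text
clock: 2.45
ee_pos: [0.4679, -0.089, 0.175]
orientation: [0.001, 0.888, 0.46, 0.001]
wrist_force: [0.9, -1.1, 0.1]
gripper_width: 0.0601
grip_force: 0.0
```

>>> {"fn": "run_rows", "kwargs": {"increments": [[0,0,0,0.05,-0.005,0.015,0.06],[0,0,0,0.085,-0.008,0.02,0.06],[0,0,0,0.085,-0.008,0.02,0.06]]}}

```text
clock: 2.75
ee_pos: [0.5094, -0.0132, 0.1521]
orientation: [-0.001, 0.887, 0.462, -0.001]
wrist_force: [-0.1, -0.8, 0.6]
gripper_width: 0.06
grip_force: 0.0
```

```bash
python3 - <<'E'
from h import *
im=manip.camera("wrist");t=manip.camera("top");sc=manip.camera("scene")
for n in ["ring","pivot"]:
    for d in manip.place_of("wrist",n)[:2]: print(n,d["p"],d["centre"],atz("wrist",d["centre"],.08 if n=="ring" else .012))
o=np.hstack([im[:,:,::-1]])
for k in [(.534,.0064,.08),ringp(.835,.024),(*C,.04),manip.sense()["ee_pos"]]:
    r,c=proj("wrist",np.array(k));print(r,c);cv2.circle(o:=np.ascontiguousarray(o),(int(c),int(r)),3,(0,0,255),1)
cv2.imwrite("pics/w2.png",o)
delta(ringp(0,.064),A0+np.pi/2)
E
```

```text
ring 0.74 [171.4, 282.1] [0.53225511 0.00610474 0.08      ]
169.296264032186 283.72432658897975
119.31356039176087 368.9165844432878
33.85913821580982 281.9952209381281
268.1985246830162 273.7258455878341
3.0 ee [ 0.5086 -0.0178  0.1541] rv [ 0.001 -0.    -0.005] d [0.0344 0.0067 0.0901] F [0.6 0.3 0.8] w 0.0598 0.0
```

View pics/w2.png

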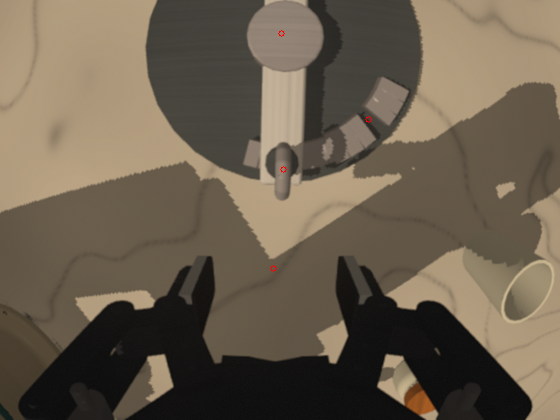

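The wrist view agrees with the measurements. The ring is at (170,282), right where I predicted it, and the second notch is at (368,117). Moving down over the ring.

To row units: -0.005 rad / 1.5708 = -0.0032.

>>> {"fn": "run_rows", "kwargs": {"increments": [[0,0,-0.0032,0.034,0.0067,0.01,0.05],[0,0,-0.0032,0.034,0.0067,0.04,0.04],[0,0,-0.0032,0.034,0.0067,0.07,0.035],[0,0,-0.0032,0.034,0.0067,0.089,0.03],[0,0,-0.0032,0.034,0.0067,0.089,0.03]], "grip_force": 25}}

```text
clock: 3.5
ee_pos: [0.5319, 0.0061, 0.0619]
orientation: [-0.001, 0.887, 0.461, -0.002]
wrist_force: [0.3, -0.4, 0.3]
gripper_width: 0.03
grip_force: 0.0
```

>>> {"fn": "run_rows", "kwargs": {"increments": [[0,0,0,0,0,0,0.03],[0,0,0,0,0,0,0.03]]}}

```text
clock: 3.7
ee_pos: [0.5349, 0.0065, 0.0666]
orientation: [0.001, 0.887, 0.461, 0.001]
wrist_force: [-0.2, -0.5, -0.1]
gripper_width: 0.0302
grip_force: 0.0
```

```bash
python3 - <<'E'
from h import *
o=np.ascontiguousarray(manip.camera("wrist")[:,:,::-1]);
for d in manip.place_of("wrist","ring")[:2]: print(d["p"],d["centre"],atz("wrist",d["centre"],.08))
print(proj("wrist",np.array(ringp(0,.08))))
cv2.imwrite("pics/w3.png",o)
delta(ringp(0,.064),A0+np.pi/2)
E
```

```text
0.87 [276.5, 260.6] [0.53171639 0.01278407 0.08      ]
[283.88756123 272.97534613]
3.8 ee [0.5348 0.0068 0.0663] rv [ 0.003 -0.001  0.001] d [-0.0008 -0.0004  0.0023] F [0.3 0.9 0.4] w 0.0301 0.0
```

View pics/w3.png

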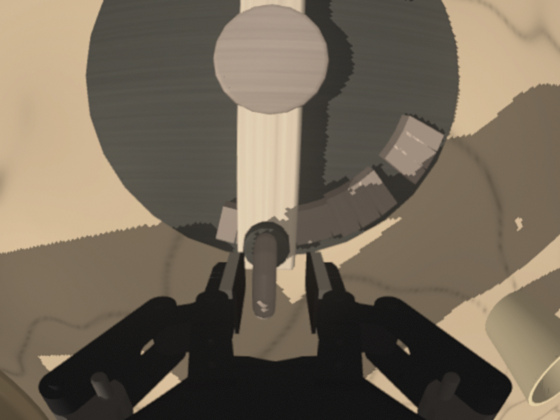

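The ring bar is at column 265 and the pads are at 240 and 308, so their centre is 274. The ring sits about 3.5 mm to the −y side of the fingers, so I'll centre first and then close gently.

>>> {"fn": "run_rows", "kwargs": {"increments": [[0,0,0,0,-0.0035,0,0.03],[0,0,0,0,-0.0035,0,0.025],[0,0,0,0,-0.0035,0,0.018],[0,0,0,0,-0.0035,0,0.014]], "grip_force": 20}}

```text
clock: 4.2
ee_pos: [0.5311, 0.0091, 0.0647]
orientation: [0.0, 0.887, 0.462, 0.0]
wrist_force: [-0.1, 0.1, 0.8]
gripper_width: 0.0141
grip_force: 0.0
```

```bash
python3 - <<'E'
from h import *
o=np.ascontiguousarray(manip.camera("wrist")[200:340,200:340,::-1]);
cv2.imwrite("pics/w4.png",cv2.resize(o,(560,560)))
delta(ringp(0,.064),A0+np.pi/2)
E
```

```text
4.25 ee [0.5311 0.0091 0.0646] rv [0.    0.    0.001] d [-0.0005  0.004   0.0006] F [0.5 1.2 0.6] w 0.0141 0.0
```

View pics/w4.png

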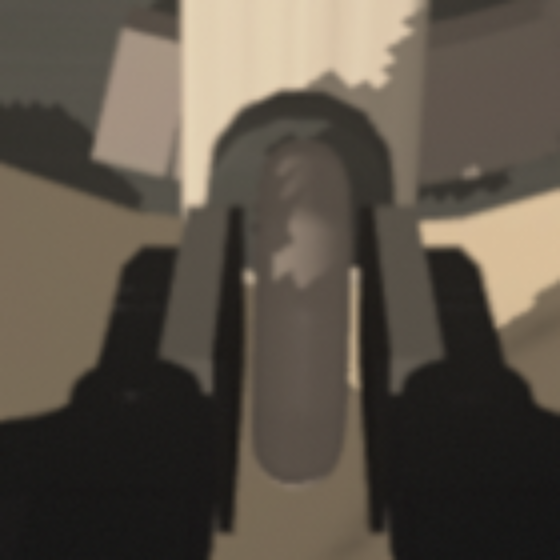

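The ring (column 300) is centred between the pads (242 to 362). Closing on it.

>>> {"fn": "run_rows", "kwargs": {"increments": [[0,0,0,0,0,0,0.006],[0,0,0,0,0,0,0.004],[0,0,0,0,0,0,0.0],[0,0,0,0,0,0,0.0]], "grip_force": 25}}

```text
clock: 4.65
ee_pos: [0.5312, 0.0089, 0.0647]
orientation: [0.0, 0.887, 0.462, 0.0]
wrist_force: [2.4, -1.4, -0.8]
gripper_width: 0.0096
grip_force: 24.3
```

>>> {"fn": "run_rows", "kwargs": {"increments": [[0,0,0,0,0,0,0],[0,0,0,0,0,0,0]], "grip_force": 50}}

```text
clock: 4.85
ee_pos: [0.5313, 0.0089, 0.0647]
orientation: [0.0, 0.887, 0.462, 0.0]
wrist_force: [2.9, -0.7, 0.2]
gripper_width: 0.0088
grip_force: 48.6
```

>>> {"fn": "run_rows", "kwargs": {"increments": [[0,0,0,0,0,-0.003,0],[0,0,0,0,0,-0.006,0],[0,0,0,0,0,-0.009,0],[0,0,0,0,0,-0.012,0],[0,0,0,0,0,-0.014,0]], "grip_force": 60}}

```text
clock: 5.35
ee_pos: [0.5305, 0.0093, 0.0767]
orientation: [-0.001, 0.887, 0.462, -0.001]
wrist_force: [7.8, 0.2, -13.9]
gripper_width: 0.0084
grip_force: 58.3
```

>>> {"fn": "run_rows", "kwargs": {"increments": [[0,0,0,0,0,0,0],[0,0,0,0,0,0,0]]}}

```text
clock: 5.55
ee_pos: [0.5305, 0.0094, 0.0765]
orientation: [-0.001, 0.887, 0.462, -0.001]
wrist_force: [8.3, 0.4, -13.2]
gripper_width: 0.0086
grip_force: 58.4
```

To row units: -0.3 rad / 1.5708 = -0.191.

>>> {"fn": "run_rows", "kwargs": {"increments": [[0,0,-0.0382,0.0002,0.006,0,0],[0,0,-0.0764,0.0007,0.012,0,0],[0,0,-0.1146,0.0016,0.0179,0,0],[0,0,-0.1528,0.0029,0.0238,0,0],[0,0,-0.191,0.0045,0.0296,0,0]]}}

```text
clock: 6.05
ee_pos: [0.5567, -0.0047, 0.0758]
orientation: [-0.001, 0.808, 0.59, -0.002]
wrist_force: [4.5, -4.1, -12.3]
gripper_width: 0.0085
grip_force: 60.9
```

```bash
python3 -c "
from h import *
delta(ringp(0.3,.0765),A0+np.pi/2+.3)"
```

```text
6.05 ee [ 0.5567 -0.0047  0.0758] rv [-0.004  0.002  0.002] d [-0.0009  0.0045 -0.0007] F [  4.5  -4.1 -12.3] w 0.0085 60.9
```

To row units: -0.3 rad / 1.5708 = -0.191.

>>> {"fn": "run_rows", "kwargs": {"increments": [[0,0,-0.0382,0.0002,0.006,0,0],[0,0,-0.0764,0.0007,0.012,0,0],[0,0,-0.1146,0.0016,0.0179,0,0],[0,0,-0.1528,0.0029,0.0238,0,0],[0,0,-0.191,0.0045,0.0296,0,0]]}}

```text
clock: 6.55
ee_pos: [0.5865, -0.0107, 0.0758]
orientation: [-0.0, 0.711, 0.703, -0.002]
wrist_force: [6.2, -8.3, -13.8]
gripper_width: 0.0083
grip_force: 61.6
```

```bash
python3 - <<'E'
from h import *
o=np.ascontiguousarray(manip.camera("wrist")[:,:,::-1])
cv2.imwrite("pics/w5f.png",o)
cv2.imwrite("pics/w5.png",cv2.resize(o[0:320,130:480],(700,640))[:600])
delta(ringp(0.6,.0765),A0+np.pi/2+.6)
for z in (.024,.05): print(proj("wrist",np.array([*C,z])))
E
```

```text
6.6 ee [ 0.5873 -0.0107  0.0759] rv [-0.003  0.002  0.005] d [-0.001   0.003  -0.0006] F [  8.7  -7.8 -13.9] w 0.0087 60.3
[ 68.54223655 280.61650137]
[ 63.14809197 281.44273099]
```

View pics/w5.png

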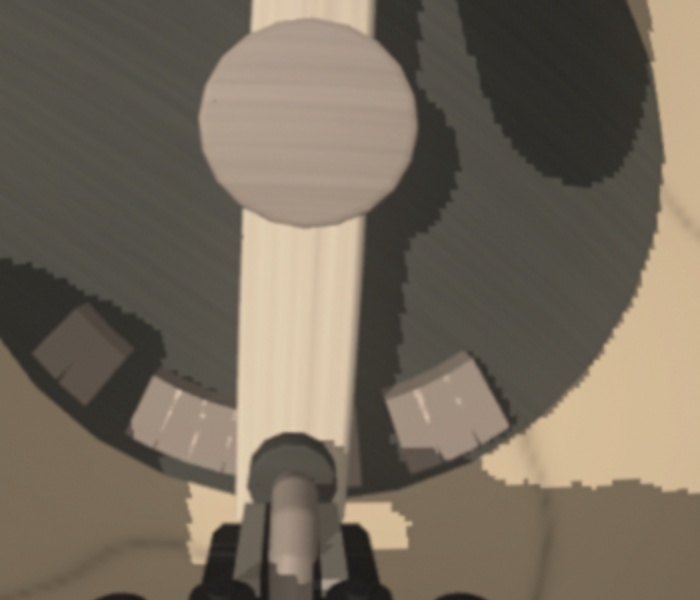

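The left gap, between (110,380) and (143,402), is the first notch. The second notch lies just right of the bar, between the piece ending at about column 360 and the clamped piece starting at about (388,400)–(408,473).

```bash
python3 - <<'E'
from h import *
np.set_printoptions(precision=4,suppress=True)
f=lambda x,y,z:atz("wrist",(y/2,130+x/2),z)[:2]
h=f(308,122,.05);print("hub",h, "hub r",np.linalg.norm(f(417,122,.05)-f(199,122,.05))/2)
for c in (h,C+0):
  for n,l in dict(first=[(132,350),(85,404),(157,377),(131,430)],second=[(358,440),(361,486),(388,403),(406,470),(470,352),(508,420)],bar=[(240,400),(353,400)],ring=[(293,470)]).items():
    for p in l:
        z={"bar":.04,"ring":.112}.get(n,.024);v=f(*p,z)-c;print(n,p,round(np.arctan2(v[1],v[0]),3),round(np.linalg.norm(v),4))
E
```

```text
hub [0.5928 0.0893] hub r 0.0275997490237258
first (132, 350) -2.268 0.084
first (85, 404) -2.286 0.1084
first (157, 377) -2.137 0.0867
first (131, 430) -2.127 0.1068
second (358, 440) -1.398 0.0959
second (361, 486) -1.41 0.112
second (388, 403) -1.269 0.0861
second (406, 470) -1.27 0.11
second (470, 352) -0.909 0.0832
second (508, 420) -0.929 0.11
bar (240, 400) -1.82 0.0784
bar (353, 400) -1.403 0.0773
ring (293, 470) -1.636 0.0671
first (132, 350) -2.265 0.0823
first (85, 404) -2.284 0.1067
first (157, 377) -2.131 0.0851
first (131, 430) -2.122 0.1051
second (358, 440) -1.383 0.095
second (361, 486) -1.397 0.1111
second (388, 403) -1.25 0.0854
second (406, 470) -1.256 0.1093
second (470, 352) -0.888 0.0831
second (508, 420) -0.913 0.1099
bar (240, 400) -1.807 0.077
bar (353, 400) -1.383 0.0764
ring (293, 470) -1.618 0.0659
```

To row units: -0.265 rad / 1.5708 = -0.1687.

>>> {"fn": "run_rows", "kwargs": {"increments": [[0,0,-0.0382,0.0002,0.006,0,0],[0,0,-0.0764,0.0007,0.012,0,0],[0,0,-0.1146,0.0016,0.0179,0,0],[0,0,-0.1464,0.0026,0.0228,0,0],[0,0,-0.1687,0.0035,0.0262,0,0]]}}

```text
clock: 7.1
ee_pos: [0.6134, -0.0085, 0.0758]
orientation: [0.0, 0.612, 0.791, -0.002]
wrist_force: [8.4, -10.9, -13.6]
gripper_width: 0.009
grip_force: 61.6
```

>>> {"fn": "run_rows", "kwargs": {"increments": [[0,0,0,0,0,0,0],[0,0,0,0,0,0.001,0],[0,0,0,0,0,0.002,0]], "grip_force": 50}}

```text
clock: 7.4
ee_pos: [0.6138, -0.0084, 0.0744]
orientation: [0.001, 0.613, 0.79, -0.002]
wrist_force: [11.2, -11.3, -12.2]
gripper_width: 0.0086
grip_force: 60.4
```

```bash
python3 - <<'E'
from h import *
o=np.ascontiguousarray(manip.camera("wrist")[:,:,::-1])
cv2.imwrite("pics/w6.png",cv2.resize(o[0:320,130:480],(700,640))[:600])
delta(ringp(0.86,.0765),A0+np.pi/2+.86)
E
```

```text
7.45 ee [ 0.6138 -0.0085  0.0743] rv [-0.001  0.004  0.003] d [-0.0008  0.0021 -0.0022] F [ 10.7 -10.9 -11.9] w 0.0087 60.5
```

View pics/w6.png

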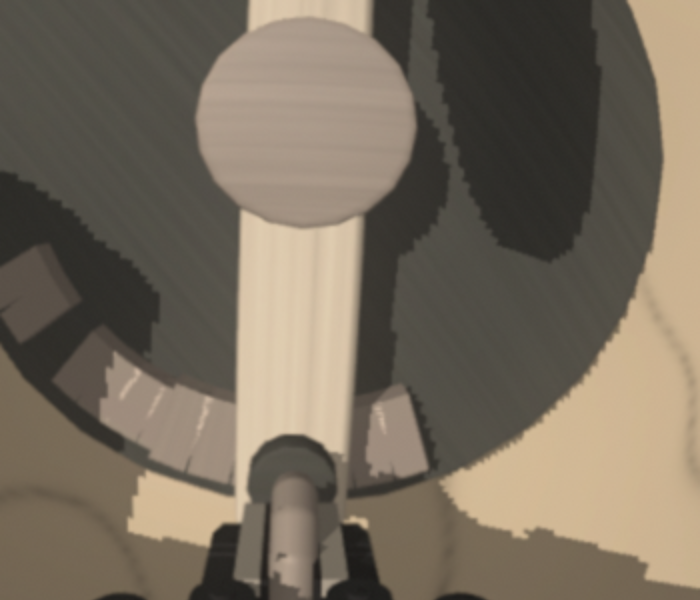

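>>> {"fn": "run_rows", "kwargs": {"increments": [[0,0,0,0,0,0.001,0],[0,0,0,0,0,0.002,0],[0,0,0,0,0,0.003,0]]}}

```text
clock: 7.75
ee_pos: [0.6137, -0.0085, 0.0716]
orientation: [0.001, 0.613, 0.79, -0.002]
wrist_force: [10.0, -10.6, -11.3]
gripper_width: 0.0088
grip_force: 60.7
```

>>> {"fn": "run_rows", "kwargs": {"increments": [[0,0,0,0,0,0.0005,0],[0,0,0,0,0,0.001,0]]}}

```text
clock: 7.95
ee_pos: [0.6138, -0.0085, 0.0708]
orientation: [0.001, 0.613, 0.79, -0.002]
wrist_force: [7.5, -10.5, -10.0]
gripper_width: 0.0086
grip_force: 60.7
```

The pin is dipping below the track top, with lift about 6 mm and no upward reaction. It is over the notch, so I'll lower a bit more and then let go.

>>> {"fn": "run_rows", "kwargs": {"increments": [[0,0,0,0,0,0.001,0],[0,0,0,0,0,0.002,0],[0,0,0,0,0,0.003,0]]}}

```text
clock: 8.25
ee_pos: [0.6138, -0.0085, 0.068]
orientation: [0.001, 0.613, 0.79, -0.002]
wrist_force: [9.1, -11.6, -8.9]
gripper_width: 0.0087
grip_force: 60.9
```

>>> {"fn": "run_rows", "kwargs": {"increments": [[0,0,0,0,0,0,0.012],[0,0,0,0,0,0,0.02],[0,0,0,0,0,0,0.03],[0,0,0,0,0,0,0.04]], "grip_force": 20}}

```text
clock: 8.65
ee_pos: [0.6136, -0.0053, 0.0698]
orientation: [-0.0, 0.612, 0.791, 0.0]
wrist_force: [-0.2, 0.0, -0.3]
gripper_width: 0.0397
grip_force: 0.0
```

```bash
python3 - <<'E'
from h import *
for n in ["ring"]:
    manip.camera("wrist")
    for d in manip.place_of("wrist",n)[:1]: print(d["p"],d["centre"])
print(proj("wrist",np.array(ringp(.86,.08))))
E
```

```text
0.94 [278.1, 272.1]
[284.91705298 277.87334167]
```

>>> {"fn": "run_rows", "kwargs": {"increments": [[0,0,0,0,0,-0.02,0.04],[0,0,0,0,0,-0.06,0.04],[0,0,0,-0.02,0,-0.09,0.04],[0,0,0,-0.06,0,-0.1,0.04],[0,0,0,-0.1,0,-0.1,0.04]]}}

```text
clock: 9.25
ee_pos: [0.6401, -0.1032, 0.1733]
orientation: [0.003, 0.611, 0.792, 0.001]
wrist_force: [0.7, 0.4, -0.2]
gripper_width: 0.0406
grip_force: 0.0
```

>>> {"fn": "run_rows", "kwargs": {"increments": [[0,0,0,0,0,0,0.04],[0,0,0,0,0,0,0.04]]}}

```text
clock: 9.45
ee_pos: [0.6387, -0.1031, 0.1693]
orientation: [-0.0, 0.612, 0.791, 0.0]
wrist_force: [-0.1, 0.6, -0.1]
gripper_width: 0.0398
grip_force: 0.0
```

```bash
python3 - <<'E'
from h import *
np.set_printoptions(precision=4,suppress=True)
R=[]
for c in ["scene","wrist","top"]:
    im=manip.camera(c);cv2.imwrite(f"pics/e_{c}.png",im[:,:,::-1])
    for d in manip.place_of(c,"ring")[:1]:
        print(c,d["p"],d["centre"],proj(c,np.array(ringp(.86,.08))),proj(c,np.array(ringp(.86,.09))))
        R.append(ray(c,d["centre"]))
S=sum(np.eye(3)-np.outer(d,d) for o,d in R);b=sum((np.eye(3)-np.outer(d,d))@o for o,d in R)
print(np.linalg.solve(S,b),ringp(.86,.08))
r,c=map(int,proj("scene",np.array(ringp(.86,.08))))
a=cv2.resize(cv2.imread("pics/e_scene.png")[r-35:r+40,c-50:c+50],(400,300),interpolation=2)
r,c=map(int,proj("wrist",np.array(ringp(.86,.08))))
r=max(r,75);b=cv2.resize(cv2.imread("pics/e_wrist.png")[r-75:r+75,c-100:c+100],(400,300),interpolation=2)
cv2.imwrite("pics/e.png",np.hstack([a,b]))
E
```

```text
scene 0.58 [220.3, 309.8] [219.1054 314.116 ] [216.311  314.3146]
wrist 0.59 [73.8, 271.2] [ 79.627  276.8424] [ 78.5141 276.946 ]
top 0.52 [161.7, 263.8] [161.7515 264.4727] [160.6205 264.3358]
[ 0.6114 -0.0083  0.0757] [np.float64(0.616026819392254), np.float64(-0.008745526614175228), 0.08]
```

View pics/e.png

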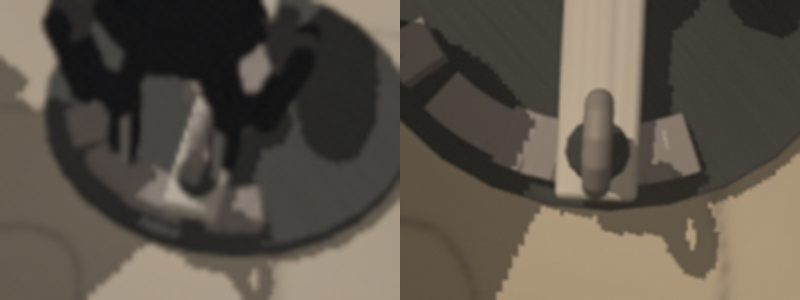

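Triangulation puts the ring at about 76 mm height, consistent with the pin being home, and the wrist view shows the bar centred over the notch. To be sure, I'll tap the ring lightly from above with closed fingers.

>>> {"fn": "run_rows", "kwargs": {"increments": [[0,0,0,0.04,0,0,0],[0,0,0,0.08,0,0.01,0],[0,0,0,0.1,0,0.03,0],[0,0,0,0.1,0,0.055,0],[0,0,0,0.1,0,0.06,0]], "grip_force": 20}}

```text
clock: 10.25
ee_pos: [0.6118, -0.0044, 0.1065]
orientation: [-0.002, 0.611, 0.792, -0.002]
wrist_force: [-0.2, -0.4, -0.7]
gripper_width: 0.0002
grip_force: 0.0
```

>>> {"fn": "run_rows", "kwargs": {"increments": [[0,0,0,0,0,0,0],[0,0,0,0,0,0.002,0],[0,0,0,0,0,0.004,0]]}}

```text
clock: 10.55
ee_pos: [0.6145, -0.0062, 0.1071]
orientation: [0.001, 0.612, 0.791, 0.001]
wrist_force: [-0.3, -0.2, -0.5]
gripper_width: -0.0
grip_force: 0.0
```

>>> {"fn": "run_rows", "kwargs": {"increments": [[0,0,0,0,0,0.001,0],[0,0,0,0,0,0.002,0],[0,0,0,0,0,0.003,0],[0,0,0,0,0,0.003,0]]}}

```text
clock: 10.95
ee_pos: [0.6136, -0.0058, 0.1025]
orientation: [-0.0, 0.612, 0.791, -0.0]
wrist_force: [-0.7, 0.9, -0.4]
gripper_width: -0.0
grip_force: 0.0
```

>>> {"fn": "run_rows", "kwargs": {"increments": [[0,0,0,0,0,0.001,0],[0,0,0,0,0,0.002,0],[0,0,0,0,0,0.002,0]]}}

```text
clock: 11.25
ee_pos: [0.6135, -0.0058, 0.1004]
orientation: [-0.0, 0.612, 0.791, -0.0]
wrist_force: [1.4, 1.0, 0.2]
gripper_width: -0.0001
grip_force: 0.0
```

At TCP height 100.4 mm there is still no contact, so the ring top is at its home height of 100 mm. Retreating and handing in.

>>> {"fn": "run_rows", "kwargs": {"increments": [[0,0,0,0,0,-0.03,0],[0,0,0,0,0,-0.07,0],[0,0,0,-0.03,0,-0.09,0],[0,0,0,-0.06,0,-0.1,0],[0,0,0,-0.06,0,-0.1,0]]}}

```text
clock: 11.75
ee_pos: [0.6297, -0.0671, 0.2029]
orientation: [0.002, 0.613, 0.79, 0.001]
wrist_force: [-1.0, 0.6, -0.2]
gripper_width: -0.0
grip_force: 0.0
```

```bash
python3 -c "
from cell import manip
print(manip.close_job())"
```

```text
the job is handed in; nothing more can be done
None
```

The mirror was swung about 0.86 rad to the second notch and released; a closed-finger check found no contact down to 100.4 mm, so the pin appears fully home there. The arm is clear and the job was handed in at about 12 s, with no verdict returned.

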